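Clip a sharpening stone into its sprung holder

TASK

Fit the sharpening stone flat into the sprung-jaw stone holder: tuck one end under the lip of one jaw and push that jaw back with it, lower the other end past the other lip, and let the springs centre the stone, held squarely under both lips. Be gentle with the stone and the holder (keep contact forces under 20 N) and leave the pepper mill and the salt shaker where they stand.

Things in the scene. Friction and masses are not known exactly. Their poses are not given: they have to be found in the camera images.
- stone: Sharpening stone, a plain rectangular block 150 (x) x 50 (y) x 20 (z) mm, about 0.36 kg (varies some 20 percent), off-white with a grey upper layer; it lies flat on the worktop. Either way round will do. Origin: centre of its underside; x along its length, z up.
- holder: Stone holder fixed to the worktop: aluminium base 254 (x) x 74 (y) mm, plate top 12 mm high; two rods along it (top 25 mm high, y +-22); end blocks 46 mm high at |x| 101 to 127. Two like black jaws, 64 mm wide, slide along x on the rods: near at -x, far at +x. Fingers have free room midway between the jaws. Origin: centre of the underside; x lengthwise, within 25 degrees of robot x; z up.
- jaw_near (a joint): Outward slide (to holder -x) of the near jaw, m: 0 relaxed, 0.019 at its hard stop. Spring of 550 N/m, no preload (10.5 N at the stop), damping 40 N s/m. With one jaw at its stop the stone passes the other lip with about 2 mm to spare.
- jaw_far (a joint): Outward slide (to holder +x) of the far jaw, m: 0 relaxed, 0.019 at its hard stop; same spring and damping. The centred stone presses both jaws back 5 mm and rests on both ledges.
- jaw_near_face (a point): Mid-width point where the near jaw's upright face meets its ledge (holder x = -70 mm relaxed, z = 30); moves with the jaw. Side view of a jaw is a C: ledge top at z = 30 mm, reaching 26 mm inward from the face; lip reaching 6 mm inward, underside z = 55, top z = 60 mm. The stone's end goes between ledge and lip.
- jaw_far_face (a point): Same point on the far jaw (holder x = +70 mm relaxed, z = 30), the mirror image. Relaxed, the faces are 140 mm and the lip edges 128 mm apart, less than the stone's 150 mm.
- pepper_mill: Turned wooden pepper mill, 58 mm diameter, 150 mm high, beyond the work. Bystander. Origin: centre of its underside.
- salt_shaker: Glass salt shaker with a grey cap, 44 mm diameter, 90 mm high, beyond the work. Bystander. Origin: centre of its underside.
Mind the look-alikes: they are no part of the job. There is more than one size of the stone; the one meant has the size given above.

How it is judged:
By the outcome, as a careful person would: the job done as asked, in the order asked, and still so for the second after the job is handed in, with the robot touching nothing.
It also fails if it takes over 58 s, if anything falls off the work surface, if the arm or the gripper's body presses on something with over 40 N, if the wrist force passes 120 N, or if a joint passes its speed limit or range.

ROBOT

A 6-joint arm with a two-finger parallel gripper is mounted at the origin on the work surface; the furniture and walls round the work are solid. World frame = base frame: x ahead of the robot, y to its left, z up, the work surface at z = 0. Lengths are in m, angles in rad, forces in N, time in s.
With the tool pointing down it reaches from about 0.3 to 0.875 m from the base axis. Payload 6.4 kg.
Tool frame: the origin (TCP) lies midway between the tips of the shut fingers; the grasp point (between the pads) lies 19 mm behind it; z points along the fingers, y is the line along which they close (so a half turn about z gives the same grasp; the last joint's range is limited). The gripper opens to 85 mm and grips with 20 to 120 N. Pads are 22 mm wide; open, the fingers measure 114 mm over their backs; the gripper's body (76 mm by 85 mm) begins 54 mm behind the grasp point. The pads swing forward as they close: fully open they stand 13 mm farther back than shut.
Start: joints at [1.042, 0.181, 1.607, -0, 1.354, -0.206], TCP at [0.182, 0.545, 0.231] pointing down, gripper open.
Joint ranges: [-2.99, 2.99], [-0.89, 2.07], [0.3, 2.58], [-1.14, 4.28], [0, 2.63], [-3.12, 3.12]. Speed limits (rad/s): [2.57, 2.57, 3.01, 3.14, 3.14, 3.14].

INTERFACE

Orientations are given as a unit quaternion [w, x, y, z].
In Python, from bench import sensors, vision, ctrl gives the robot as it stands.
- The arm moves only by the tool carry_out, never from a script. Its argument "deltas" is text: rows parted by semicolons, each of 7 numbers parted by spaces: the shift along the tool's x, y, z in mm, then the turn, a rotation vector about the tool's x, y, z in rad, then the closure, from 0 (fully open) to 1 (shut). In form: tx ty tz ax ay az claw; .... A call has 1 to 12 rows; each row is the pose to reach, as a shift and turn from the pose commanded when the call began, along the tool's axes at that moment; what a row does not reach only later rows make up. A row lasts 1/8 s, in which the tool goes at most 62.5 mm and 10.7 degrees, less where a joint would pass 70% of its speed; a pose out of reach is approached as far as the arm can. A call with a gripper value outside its range is refused whole. The fingers move at their own pace and stop on an object; the grip force is fixed at half the most. Time passes only in rows, so rows that repeat a pose let the fingers close. It gives the time, the measured TCP pose, the force, the opening and the grip force at its end, in the units of the state.
- sensors.get_obs(): the state, without advancing time (a new reading comes with each control period).
- vision.camera(name): name is "scene" or "top"; returns the picture (400x640x3 uint8, blue, green, red); there is no depth.
- vision.camera_model(name): a dict with "K" (3x3 intrinsics, pixels), "extrinsics" (4x4, takes a point from world to camera coordinates). Camera axes: x right, y down, z forward; pixel columns grow to the right and rows downward; lengths in m; the calibration is good to about 2 mm. A picture is of the moment at which its call begins. camera_model takes no time and is no camera call.
- ctrl.hand_in(): hands the job in; it is judged then, once.
The state is a dict: "time_s": time; "q": joint angles; "dq": joint speeds; "joint_efforts": joint torques, N m; "eef_pos": TCP position; "eef_rot": TCP orientation; "wrist_force": force on the tool from outside, world axes, zero at the start; "torque": the same for the moment, N m; "opening": opening from 0.0 (shut) to 1.0 (fully open); "grasp_force": force on a finger pad.
Only numpy, scipy, OpenCV 4.12 (cv2) and the standard library are available. Lean on these libraries where they do the work, as an engineer would, in place of code of your own. Each camera call takes 0.05 s, during which the arm holds its last target. There are 200 camera calls.

## Working session

There is one attempt and no reset: what is moved stays moved. The work goes in short steps, Python scripts to look and compute and a tool call to move; the robot and the scene stay as the last step left them, time stands still between calls to the robot, and variables do not carry over. Pictures are saved under pics/ and viewed, at most 14 in all, crops included, and the job is handed in when it is done.

Besides the shell and the picture viewer there is one more tool, called by a JSON object that holds its "method" and its "body", one argument or row to a line. carry_out: Moves the arm, as the interface text tells. Its arguments: {"type":"object","properties":{"deltas":{"type":"string"}},"required":["deltas"]}

```bash
mkdir -p pics
python3 - <<'E'
from bench import sensors, vision, ctrl
import cv2,numpy as np
for n in("scene","top"):
    im=vision.camera(n); cv2.imwrite(f"pics/{n}0.png",im)
    m=vision.camera_model(n); print(n,np.round(m["K"],1).tolist(),np.round(m["extrinsics"],4).tolist())
o=sensors.get_obs(); print(o["eef_pos"],o["eef_rot"],o["time_s"],o["opening"])
E
```

```text
scene [[470.8, 0.0, 315.7], [0.0, 470.8, 196.4], [0.0, 0.0, 1.0]] [[0.8417, -0.5397, -0.0137, -0.4767], [-0.2491, -0.3657, -0.8968, 0.1755], [0.479, 0.7582, -0.4423, 0.923], [0.0, 0.0, 0.0, 1.0]]
top [[491.8, 0.0, 317.5], [0.0, 491.8, 201.0], [0.0, 0.0, 1.0]] [[-0.0145, -0.9999, 0.0094, -0.0522], [-0.9922, 0.0132, -0.1242, 0.5354], [0.1241, -0.0111, -0.9922, 1.0217], [0.0, 0.0, 0.0, 1.0]]
[0.18211978 0.54487254 0.23046924] [-2.89463490e-04  1.60708390e-01  9.87001611e-01 -7.41418121e-04] 0.1 0.9972242268900611
```

View pics/scene0.png

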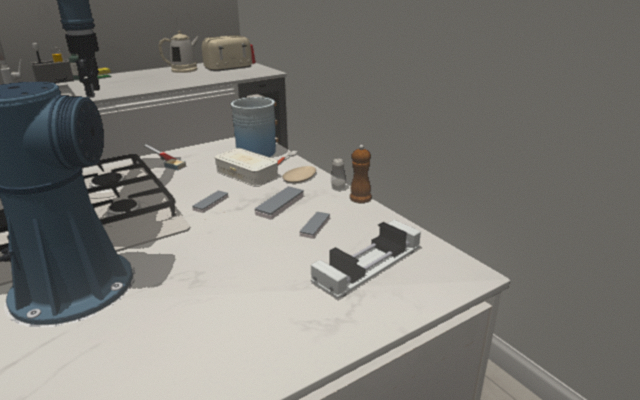

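View pics/top0.png

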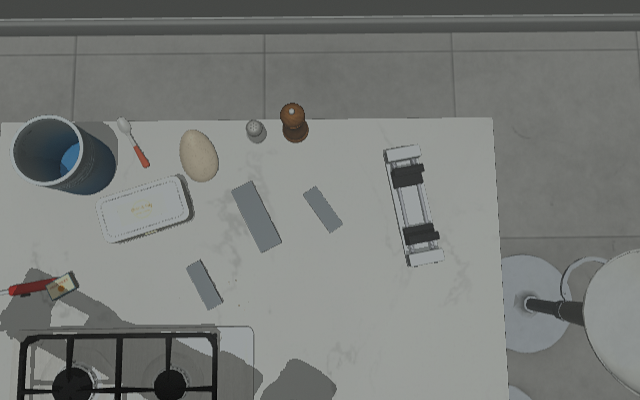

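Scene: three grey slabs, as candidates in the top view: A (257,216), B (204,284), C (322,209). The holder is at about (412,205), the shaker at (256,130) and the mill at (293,122). Next I'll measure the slabs and the holder.

```bash
cat > h.py <<'E'
import cv2,numpy as np
from bench import sensors,vision,ctrl
def ray(n,uv,z):
    m=vision.camera_model(n);K=np.array(m["K"]);T=np.array(m["extrinsics"]);R=T[:3,:3];c=-R.T@T[:3,3]
    d=(R.T@np.linalg.inv(K)@np.c_[np.atleast_2d(uv),np.ones(len(np.atleast_2d(uv)))].T).T
    return c+d*((z-c[2])/d[:,2])[:,None]
def proj(n,P):
    m=vision.camera_model(n);T=np.array(m["extrinsics"]);p=np.atleast_2d(P)@T[:3,:3].T+T[:3,3];p=p@np.array(m["K"]).T
    return p[:,:2]/p[:,2:]
def rect(pts):
    (c,s,a)=cv2.minAreaRect((pts[:,:2]*1000).astype(np.float32)); 
    if s[0]<s[1]: s=s[::-1];a+=90
    return np.round(c,1),np.round(s,1),round((a+90)%180-90,1)
E
python3 - <<'E'
from h import *
im=cv2.imread("pics/top0.png");hsv=cv2.cvtColor(im,cv2.COLOR_BGR2HSV)
for c in[(257,216),(204,284),(322,209)]:
    print(c,im[c[1],c[0]])
    d=np.abs(im.astype(int)-im[c[1],c[0]]).max(2)<18
    k,l=cv2.connectedComponents(d.astype(np.uint8),connectivity=4)
    mm=(l==l[c[1],c[0]]).astype(np.uint8);cn=max(cv2.findContours(mm,0,2)[0],key=cv2.contourArea)[:,0]
    print(rect(ray("top",cn,0.02)),mm.sum())
# black jaws
r=im[130:280,370:460];g=(r.max(2)<60).astype(np.uint8)
n,l,s,ce=cv2.connectedComponentsWithStats(g)
for i in range(1,n):
    if s[i,4]>60:
        cn=np.argwhere(l==i)[:,::-1]+[370,130]; print("jaw",s[i],rect(ray("top",cn,0.06)))
a=cv2.resize(im[130:280,365:465],None,fx=4,fy=4,interpolation=2); b=cv2.resize(im[170:270,220:350],(520,400),interpolation=2)
cv2.imwrite("pics/a.png",a);cv2.imwrite("pics/b.png",b)
E
```

```text
(257, 216) [112 111 103]
(array([505.5,  75.4]), array([153.,  52.]), 25.0) 1599
(204, 284) [114 111 105]
(array([360.5, 185.6]), array([102.9,  34.1]), 28.5) 783
(322, 209) [114 112 106]
(array([519.5, -70. ]), array([103.3,  36.4]), 34.4) 757
jaw [ 21  34  33  25 586] (array([ 583. , -250.5]), array([70.1, 41.8]), -79.9)
jaw [ 33  93  36  22 531] (array([ 461.2, -272.7]), array([71. , 35.3]), -79.6)
```

View pics/a.png

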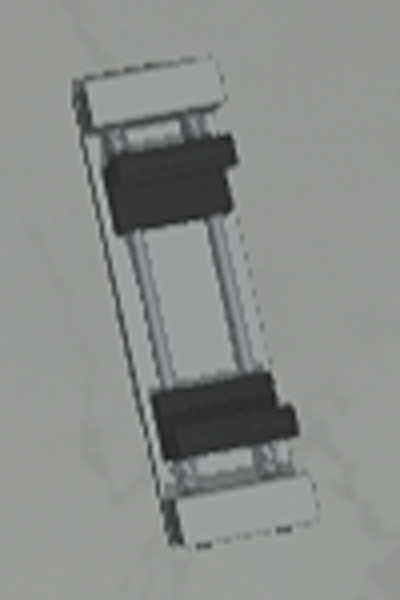

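View pics/b.png

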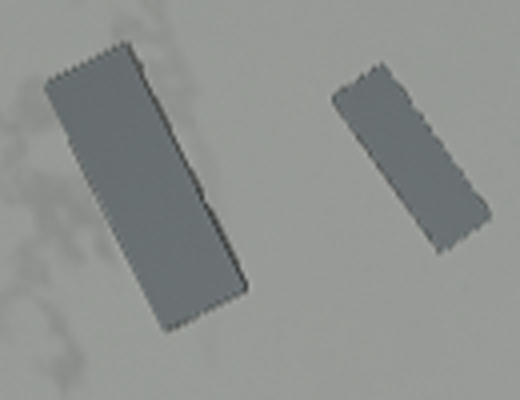

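```bash
cat >> h.py <<'E'
from scipy.spatial.transform import Rotation as Ro
def cur():
    o=sensors.get_obs();q=np.array(o["eef_rot"]);return np.array(o["eef_pos"]),Ro.from_quat(q[[1,2,3,0]]),o
def pose(yaw,tilt=0):
    # tool: x axis at world yaw+180 deg, z down; tilt>0 lowers the +holder-x end (deg)
    return Ro.from_euler("z",yaw,degrees=True)*Ro.from_euler("y",tilt,degrees=True)*Ro.from_matrix(np.diag([-1,1,-1.]))
def delta(p,R):
    p0,R0,_=cur();return np.round(R0.inv().apply(np.array(p)-p0)*1000,1),np.round((R0.inv()*R).as_rotvec(),3)
E
python3 - <<'E'
from h import *
A=lambda l:np.array(l)/4.+[365,130]
f=ray("top",A([(88,86),(215,58),(223,103),(93,129)]),.046);n=ray("top",A([(176,498),(312,474),(318,521),(186,546)]),.046)
for b in(f,n):print(np.round(b[:,:2]*1e3,0).tolist(),rect(b))
v=f.mean(0)-n.mean(0);c=(f.mean(0)+n.mean(0))/2;print(c,np.linalg.norm(v),np.degrees(np.arctan2(v[1],v[0])))
yaw=np.arctan2(v[1],v[0]);H=Ro.from_euler("z",yaw);c[2]=0
im=cv2.imread("pics/scene0.png");it=cv2.imread("pics/top0.png")
P=[(s*x,y,.046) for s in(1,-1) for x in(.101,.127) for y in(.037,-.037)]+[(s*.064,y,.060) for s in(1,-1) for y in(.032,-.032)]
P=H.apply(P)+c
def crop(I,nm,x0,y0,w,h,k=5):
    J=cv2.resize(I[y0:y0+h,x0:x0+w],None,fx=k,fy=k,interpolation=2)
    for u in proj(nm,P):cv2.circle(J,tuple(int(t) for t in (u-[x0,y0]+.5)*k),2,(0,0,255),-1)
    return J
a=crop(im,"scene",305,215,120,85,4);b=crop(it,"top",375,140,75,130,4)
cv2.imwrite("pics/c.png",np.hstack([cv2.copyMakeBorder(a,0,520-a.shape[0],0,0,0),b]))
print(delta([.5055,.0754,.15],pose(25)))
E
```

```text
[[638.0, -210.0], [653.0, -279.0], [628.0, -283.0], [615.0, -212.0]] (array([ 634. , -245.9]), array([73., 25.]), -79.3)
[[418.0, -250.0], [429.0, -322.0], [405.0, -324.0], [393.0, -254.0]] (array([ 410.9, -287.5]), array([72.9, 25.4]), -80.9)
[ 0.52235138 -0.2666709   0.046     ] 0.2263390110241834 10.39969210076052
(array([-455.6, -342.5,   80.9]), array([-0.001, -0.001, -0.759]))
```

View pics/c.png

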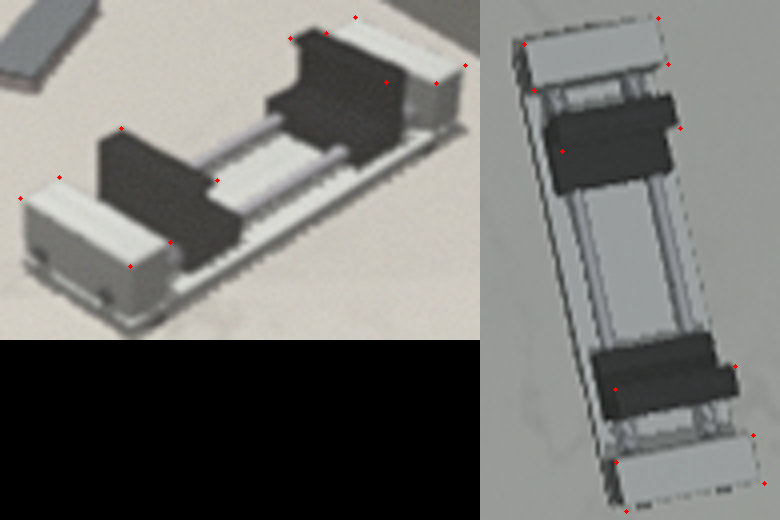

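Slab A (257,216) measures 153x52 mm, so it is the stone. B and C are about 103x35, the small look-alikes. The overlay puts the holder at (522,-267) mm with yaw 10.3°, and both views agree to about 2 mm.

{"method": "carry_out", "body": {
  "deltas": "-60 -45 10 0 0 -0.12 0; -115 -86 20 0 0 -0.24 0; -170 -128 30 0 0 -0.36 0; -225 -170 40 0 0 -0.48 0; -280 -210 50 0 0 -0.6 0; -335 -252 60 0 0 -0.7 0; -390 -294 70 0 0 -0.759 0; -430 -324 78 0 0 -0.759 0; -455.6 -342.5 80.9 -0.001 -0.001 -0.759 0; -455.6 -342.5 80.9 -0.001 -0.001 -0.759 0; -455.6 -342.5 80.9 -0.001 -0.001 -0.759 0"
}}

```text
time_s: 1.48
eef_pos: [0.5054, 0.0757, 0.1498]
eef_rot: [-0.0, -0.215, 0.977, 0.001]
wrist_force: [0.6, 0.0, -0.1]
opening: 0.997
grasp_force: 0.0
```

Run:
```python
from h import *
p,R,o=cur();print(p,o["time_s"],o["wrist_force"],delta([.5055,.0754,0.0],pose(25)))
```

```text
[0.50543462 0.0756823  0.14984516] 1.475 [ 0.56181607  0.04685555 -0.08473309] (array([ 1.000e-01, -5.000e-01,  1.498e+02]), array([ 0.002,  0.   , -0.002]))
```

{"method": "carry_out", "body": {
  "deltas": "0 -0.5 50 0.002 0 0 0; 0 -0.5 100 0.002 0 0 0; 0 -0.5 135 0.002 0 0 0; 0 -0.5 150 0.002 0 0 0; 0 -0.5 150 0.002 0 0 0; 0 -0.5 150 0.002 0 0 0.3; 0 -0.5 150 0.002 0 0 0.6; 0 -0.5 150 0.002 0 0 1; 0 -0.5 150 0.002 0 0 1; 0 -0.5 150 0.002 0 0 1"
}}

```text
time_s: 2.72
eef_pos: [0.5076, 0.0757, 0.0022]
eef_rot: [0.002, -0.216, 0.976, -0.001]
wrist_force: [-0.3, 1.5, 6.7]
opening: 0.568
grasp_force: 62.0
```

{"method": "carry_out", "body": {
  "deltas": "0 0 -10 0 0 0 1; 0 0 -40 0 0 0 1; 0 0 -80 0 0 0 1; 0 0 -120 0 0 0 1; 0 0 -150 0 0 0 1; 0 0 -150 0 0 0 1; 0 0 -150 0 0 0 1; 0 0 -150 0 0 0 1"
}}

```text
time_s: 3.72
eef_pos: [0.5045, 0.0759, 0.1485]
eef_rot: [-0.001, -0.216, 0.976, -0.0]
wrist_force: [-1.1, 0.7, -3.8]
opening: 0.567
grasp_force: 63.7
```

Run:
```python
from h import *
p,R,o=cur();print(p,o["time_s"],o["wrist_force"],o["torque"],o["opening"])
c=np.array([.5224,-.2667,0]);
print(delta([c[0],c[1],.15],pose(10.3)))
im=vision.camera("scene");u=proj("scene",p)[0].astype(int);print(u)
x0,y0=max(u[0]-80,0),max(u[1]-80,0)
cv2.imwrite("pics/d.png",cv2.resize(im[y0:y0+120,x0:x0+160],None,fx=4,fy=4,interpolation=2))
```

```text
[0.50449684 0.07586806 0.14847519] 3.725 [-1.14340574  0.72455105 -3.82207414] [ 0.01505612  0.01405235 -0.01405945] 0.5672493410939157
(array([ 128.5, -318.1,   -1.4]), array([ 0.   , -0.002,  0.256]))
[277 151]
```

View pics/d.png

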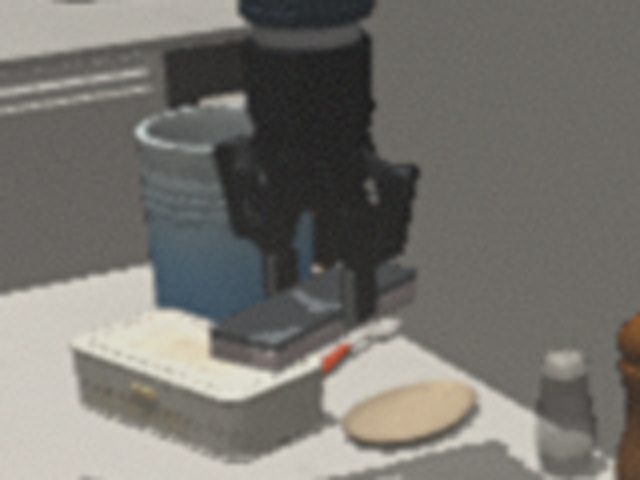

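The stone is held level and square. Fingertips are about at its underside, and the stone spans (215,340)–(415,280) in the crop.

{"method": "carry_out", "body": {
  "deltas": "12 -30 0 0 0 0.025 1; 30 -75 0 0 0 0.06 1; 50 -125 0 0 0 0.1 1; 70 -175 0 0 0 0.14 1; 90 -225 0 0 0 0.18 1; 108 -268 0 0 0 0.22 1; 122 -303 0 0 0 0.245 1; 128.5 -318 0 0 -0.002 0.256 1; 128.5 -318 0 0 -0.002 0.256 1; 128.5 -318 0 0 -0.002 0.256 1"
}}

```text
time_s: 5.03
eef_pos: [0.5235, -0.2651, 0.1501]
eef_rot: [0.001, -0.091, 0.996, 0.001]
wrist_force: [0.0, 0.7, -4.4]
opening: 0.566
grasp_force: 63.7
```

```bash
cat >> h.py <<'E'
C=np.array([.5224,-.2667,0]);YAW=10.3;S=np.array([0.002,0,0.0022]) # stone underside centre, tool frame
def tgt(endx,endz,tilt):
    "TCP pose: far bottom corner of stone at holder (endx,endz)"
    R=pose(YAW,tilt);H=Ro.from_euler("z",YAW,degrees=True)
    w=C+H.apply([endx,0,endz]);return w-R.apply(S+[-.075,0,0]),R
def where():
    p,R,o=cur();H=Ro.from_euler("z",YAW,degrees=True).inv()
    f=lambda x,z:np.round(H.apply(p+R.apply(S+[x,0,-z])-C)*1000,1)
    return dict(farbot=f(-.075,0),fartop=f(-.075,.02),nearbot=f(.075,0),F=np.round(H.apply(o["wrist_force"]),1),t=o["time_s"],tau=np.round(H.apply(o["torque"]),2),op=round(o["opening"],3),rot=np.round((H*R*Ro.from_matrix(np.diag([-1,1,-1.]))).as_rotvec(degrees=True),2))
E
python3 - <<'E'
from h import *
print(where())
im=vision.camera("top");m=(np.abs(im.astype(int)-[113,111,104]).max(2)<18).astype(np.uint8)
cv2.imwrite("pics/e.png",cv2.resize(im[90:290,330:490],None,fx=3,fy=3,interpolation=2))
for a in[(.045,.045,16),(.045,.035,16)]:print(delta(*tgt(*a)))
E
```

```text
{'farbot': array([ 74.4,   1.4, 148.1]), 'fartop': array([ 74.3,   1.4, 168.1]), 'nearbot': array([-75.6,   1.2, 147.6]), 'F': array([ 0.1,  0.7, -4.4]), 't': 5.025, 'tau': array([ 0.  , -0.04,  0.01]), 'op': 0.566, 'rot': array([ 0.05, -0.16,  0.09])}
(array([26.4, -1.4, 82.9]), array([0.   , 0.282, 0.002]))
(array([26.4, -1.4, 92.9]), array([0.   , 0.282, 0.002]))
```

View pics/e.png

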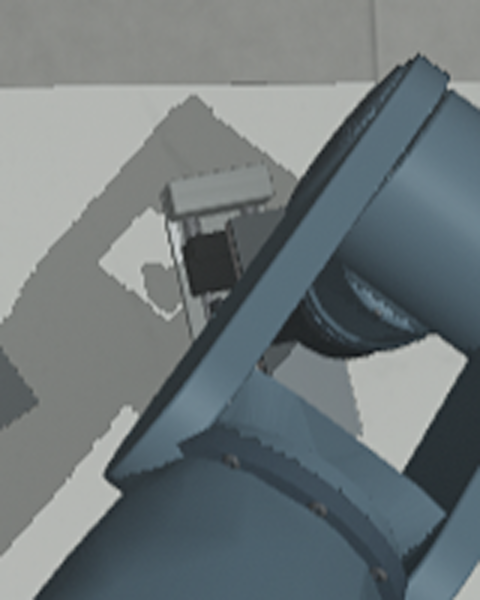

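The top view is mostly blocked by the arm: the stone end shows near (260,235) and the far jaw near (208,262). So I'll check with poses, forces and the scene camera. Next: tilt 16° and lower the far end in front of the far lip.

{"method": "carry_out", "body": {
  "deltas": "10 -1.4 15 0 0.1 0 1; 21.4 -1.4 40 0 0.2 0.002 1; 21.4 -1.4 60 0 0.282 0.002 1; 21.4 -1.4 72 0 0.282 0.002 1; 21.4 -1.4 80 0 0.282 0.002 1; 21.4 -1.4 83 0 0.282 0.002 1; 21.4 -1.4 83 0 0.282 0.002 1; 21.4 -1.4 83 0 0.282 0.002 1"
}}

```text
time_s: 6.08
eef_pos: [0.5036, -0.2724, 0.0685]
eef_rot: [-0.137, -0.088, 0.987, -0.013]
wrist_force: [-0.2, 0.3, -3.8]
opening: 0.57
grasp_force: 63.7
```

Run:
```python
from h import *
print(where())
im=vision.camera("scene");cv2.imwrite("pics/f.png",cv2.resize(im[185:305,290:440],None,fx=4,fy=4,interpolation=2))
for a in[(.050,.032,16),(.06,.032,16),(.07,.032,16),(.08,.032,16)]:print(a,delta(*tgt(*a)))
```

```text
{'farbot': array([50.1, -2.4, 46.4]), 'fartop': array([55.6, -2.4, 65.7]), 'nearbot': array([-94.2,  -2.1,  87.5]), 'F': array([-0.2,  0.3, -3.8]), 't': 6.075, 'tau': array([ 0.02, -0.36,  0.02]), 'op': 0.57, 'rot': array([-0.11, 15.88, -0.13])}
(0.05, 0.032, 16) (array([-3.9,  2.2, 13.6]), array([-0.001,  0.002, -0.002]))
(0.06, 0.032, 16) (array([-13.5,   2.3,  10.9]), array([-0.001,  0.002, -0.002]))
(0.07, 0.032, 16) (array([-23.1,   2.3,   8.2]), array([-0.001,  0.002, -0.002]))
(0.08, 0.032, 16) (array([-32.7,   2.3,   5.4]), array([-0.001,  0.002, -0.002]))
```

View pics/f.png

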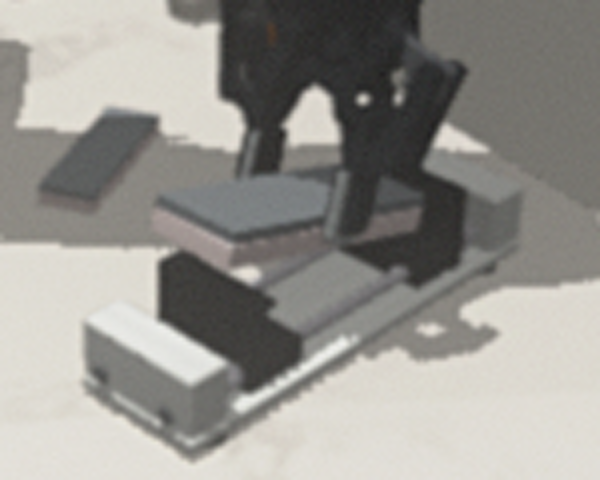

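The stone is tilted with its far end in front of the far jaw at about (425,210) in the crop, and its near end is clear above the near lip at (220,250).

{"method": "carry_out", "body": {
  "deltas": "-2 1 7 0 0 0 1; -3.9 2.2 13.6 0 0.002 -0.002 1; -3.9 2.2 13.6 0 0.002 -0.002 1; -6 2.2 13 0 0.002 -0.002 1; -8.7 2.2 12.3 0 0.002 -0.002 1; -11 2.2 11.6 0 0.002 -0.002 1; -13.5 2.3 10.9 0 0.002 -0.002 1; -13.5 2.3 10.9 0 0.002 -0.002 1"
}}

```text
time_s: 7.12
eef_pos: [0.5129, -0.2679, 0.0535]
eef_rot: [-0.139, -0.089, 0.986, -0.013]
wrist_force: [0.3, -0.2, -3.5]
opening: 0.569
grasp_force: 63.7
```

Run:
```python
from h import *
print(where())
for a in[(.07,.032,16),(.083,.032,16)]:print(a,delta(*tgt(*a)))
```

```text
{'farbot': array([60. ,  0.6, 31.1]), 'fartop': array([65.6,  0.6, 50.4]), 'nearbot': array([-84.1,   0.5,  72.6]), 'F': array([ 0.2, -0.2, -3.5]), 't': 7.125, 'tau': array([-0.03, -0.35,  0.01]), 'op': 0.569, 'rot': array([-0.04, 16.06,  0.03])}
(0.07, 0.032, 16) (array([-9.4, -0.5, -3.5]), array([-0.001, -0.001,  0.   ]))
(0.083, 0.032, 16) (array([-21.8,  -0.6,  -7.1]), array([-0.001, -0.001,  0.   ]))
```

{"method": "carry_out", "body": {
  "deltas": "-2 0 -0.8 0 0 0 1; -4 0 -1.4 0 0 0 1; -6 -0.3 -2 0 0 0 1; -8 -0.5 -2.7 0 0 0 1; -10 -0.5 -3.3 0 0 0 1; -10 -0.5 -3.3 0 0 0 1"
}}

```text
time_s: 7.88
eef_pos: [0.523, -0.2664, 0.0537]
eef_rot: [-0.139, -0.089, 0.986, -0.013]
wrist_force: [-2.6, 0.4, -3.6]
opening: 0.565
grasp_force: 63.7
```

Run:
```python
from h import *
print(where())
for a in[(.08,.032,16),(.083,.032,16)]:print(a,delta(*tgt(*a)))
```

```text
{'farbot': array([70.2,  0.2, 31.3]), 'fartop': array([75.7,  0.2, 50.5]), 'nearbot': array([-73.9,   0.1,  72.9]), 'F': array([-2.5,  0.8, -3.6]), 't': 7.875, 'tau': array([ 0.08, -0.05, -0.06]), 'op': 0.565, 'rot': array([-0.02, 16.1 ,  0.02])}
(0.08, 0.032, 16) (array([-9.3, -0.2, -3.2]), array([-0.   , -0.002,  0.   ]))
(0.083, 0.032, 16) (array([-12.1,  -0.2,  -4.1]), array([-0.   , -0.002,  0.   ]))
```

The spring reads 2.5 N with the top corner at 75.7, so the jaw face is where expected. Push on to near the stop.

{"method": "carry_out", "body": {
  "deltas": "-2 0 -0.6 0 0 0 1; -4 0 -1.2 0 0 0 1; -6 0 -1.7 0 0 0 1; -8 0 -2.3 0 0 0 1; -9.5 0 -2.7 0 0 0 1; -11 0 -3.1 0 0 0 1; -12 0 -3.4 0 0 0 1; -12.3 0 -3.5 0 0 0 1; -12.3 0 -3.5 0 0 0 1"
}}

```text
time_s: 9.0
eef_pos: [0.5344, -0.2643, 0.0536]
eef_rot: [-0.141, -0.089, 0.986, -0.012]
wrist_force: [-8.7, -1.1, -1.5]
opening: 0.57
grasp_force: 63.7
```

Run:
```python
from h import *
print(where())
for a in[(.084,.0315,14),(.0855,.0315,12),(.0865,.0315,10),(.088,.0315,5),(.089,.0315,1)]:print(a,delta(*tgt(*a)))
im=vision.camera("scene");cv2.imwrite("pics/g.png",cv2.resize(im[185:305,290:440],None,fx=4,fy=4,interpolation=2))
```

```text
{'farbot': array([81.7,  0.3, 31.1]), 'fartop': array([87.3,  0.3, 50.3]), 'nearbot': array([-62.3,   0.3,  73.1]), 'F': array([-8.7,  0.5, -1.5]), 't': 9.0, 'tau': array([ 0.15,  1.04, -0.07]), 'op': 0.57, 'rot': array([ 0.02, 16.25,  0.  ])}
(0.084, 0.0315, 14) (array([-2.1, -0.3,  1.8]), array([ 0.   , -0.039,  0.   ]))
(0.0855, 0.0315, 12) (array([-3.6, -0.3,  4. ]), array([ 0.   , -0.074,  0.   ]))
(0.0865, 0.0315, 10) (array([-4.7, -0.3,  6.2]), array([ 0.   , -0.109,  0.   ]))
(0.088, 0.0315, 5) (array([-6.9, -0.3, 12.1]), array([ 0.   , -0.196,  0.   ]))
(0.089, 0.0315, 1) (array([-8.9, -0.3, 16.8]), array([ 0.   , -0.266,  0.   ]))
```

{"method": "carry_out", "body": {
  "deltas": "-1.2 -0.2 -0.3 0 0 0 1; -2.4 -0.2 -0.7 0 0 0 1; -2.8 -0.2 -0.8 0 0 0 1; -2.8 -0.2 -0.8 0 0 0 1"
}}

```text
time_s: 9.55
eef_pos: [0.5368, -0.2639, 0.0536]
eef_rot: [-0.141, -0.089, 0.986, -0.012]
wrist_force: [-9.6, -1.3, -0.3]
opening: 0.565
grasp_force: 63.7
```

Run:
```python
from h import *
w=where();print(w)
T=w["fartop"][0]/1e3;s=np.sin;r=np.radians
for t in(16,14,12,10,8):print(t,delta(*tgt(T-.02*s(r(t)),.031,t)))
```

```text
{'farbot': array([84.1,  0.2, 31. ]), 'fartop': array([89.8,  0.2, 50.2]), 'nearbot': array([-59.8,   0.2,  73.1]), 'F': array([-9.7,  0.4, -0.3]), 't': 9.55, 'tau': array([ 0.19,  1.21, -0.09]), 'op': 0.565, 'rot': array([ 0.05, 16.3 , -0.  ])}
16 (array([-0.1, -0.2,  0.3]), array([ 0.001, -0.005,  0.   ]))
14 (array([-0.8, -0.2,  2.7]), array([ 0.001, -0.04 ,  0.   ]))
12 (array([-1.5, -0.2,  5. ]), array([ 0.001, -0.075,  0.   ]))
10 (array([-2.3, -0.2,  7.4]), array([ 0.001, -0.11 ,  0.   ]))
8 (array([-3.2, -0.2,  9.7]), array([ 0.001, -0.145,  0.   ]))
```

View pics/g.png

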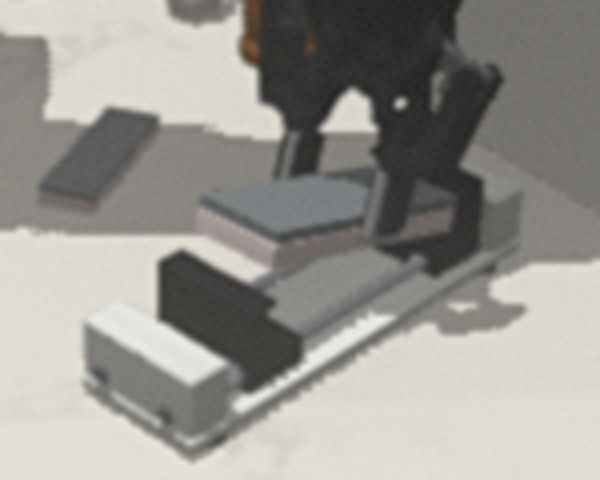

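{"method": "carry_out", "body": {
  "deltas": "-1 0 -0.2 0 0 0 1; -1.4 0 0.8 0 -0.018 0 1; -1.8 0 2 0 -0.036 0 1; -2.2 0 3.1 0 -0.053 0 1; -2.6 0 4.4 0 -0.072 0 1; -2.6 0 4.4 0 -0.072 0 1"
}}

```text
time_s: 10.3
eef_pos: [0.5376, -0.2637, 0.0484]
eef_rot: [-0.106, -0.089, 0.99, -0.009]
wrist_force: [-10.0, -0.7, -1.2]
opening: 0.568
grasp_force: 63.7
```

Run:
```python
from h import *
w=where();print(w)
T=w["fartop"][0]/1e3;s=np.sin;r=np.radians
for t in(12,10,8,6,4):print(t,delta(*tgt(T-.02*s(r(t)),.031,t)))
im=vision.camera("scene");cv2.imwrite("pics/h.png",cv2.resize(im[185:305,290:440],None,fx=4,fy=4,interpolation=2))
```

```text
{'farbot': array([86.3,  0.3, 30.8]), 'fartop': array([90.6,  0.2, 50.4]), 'nearbot': array([-60.3,   0.3,  62.5]), 'F': array([-9.9,  1.1, -1.2]), 't': 10.3, 'tau': array([ 0.16,  1.42, -0.13]), 'op': 0.568, 'rot': array([ 7.00e-02,  1.22e+01, -1.00e-02])}
12 (array([-0. , -0.3,  0.1]), array([ 0.001, -0.003, -0.   ]))
10 (array([-0.7, -0.3,  2.5]), array([ 0.001, -0.038, -0.   ]))
8 (array([-1.4, -0.3,  4.9]), array([ 0.001, -0.073, -0.   ]))
6 (array([-2.3, -0.3,  7.3]), array([ 0.001, -0.108, -0.   ]))
4 (array([-3.2, -0.3,  9.7]), array([ 0.001, -0.143, -0.   ]))
```

View pics/h.png

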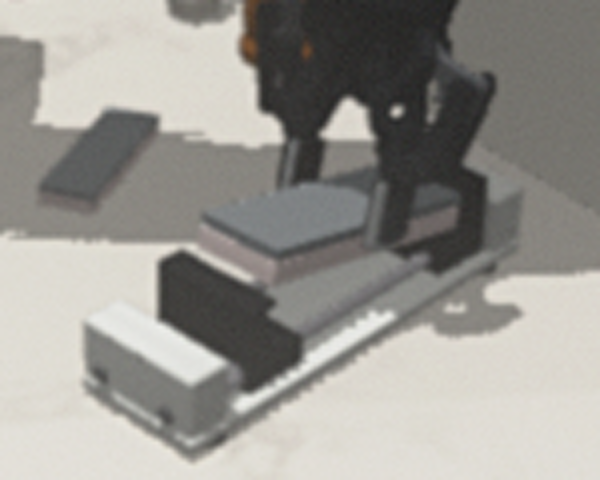

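The near end, at about (275,280) in the crop, is just above and inside the near lip. Far spring force is 10 N (18.3 mm). Continue lowering.

{"method": "carry_out", "body": {
  "deltas": "-0.7 0 1.2 0 -0.018 0 1; -1.1 0 2.4 0 -0.036 0 1; -1.4 -0.2 3.6 0 -0.054 0 1; -1.8 -0.2 4.8 0 -0.072 0 1; -1.8 -0.2 4.8 0 -0.072 0 1"
}}

```text
time_s: 10.98
eef_pos: [0.5382, -0.2636, 0.0431]
eef_rot: [-0.07, -0.089, 0.993, -0.006]
wrist_force: [-9.9, -1.6, -1.8]
opening: 0.574
grasp_force: 63.8
```

Run:
```python
from h import *
w=where();print(w)
T=w["fartop"][0]/1e3;s=np.sin;r=np.radians
for t in(8,6,4,2,0.5):print(t,delta(*tgt(T-.02*s(r(t)),.031,t)))
```

```text
{'farbot': array([88.1,  0.2, 30.7]), 'fartop': array([90.9,  0.2, 50.5]), 'nearbot': array([-60.4,   0.2,  51.8]), 'F': array([-10. ,   0.2,  -1.8]), 't': 10.975, 'tau': array([ 0.18,  1.47, -0.1 ]), 'op': 0.574, 'rot': array([ 0.09,  8.09, -0.  ])}
8 (array([ 0. , -0.2, -0.2]), array([ 0.002, -0.001,  0.   ]))
6 (array([-0.7, -0.2,  2.2]), array([ 0.002, -0.036,  0.   ]))
4 (array([-1.4, -0.2,  4.7]), array([ 0.002, -0.071, -0.   ]))
2 (array([-2.2, -0.2,  7.1]), array([ 0.002, -0.106, -0.   ]))
0.5 (array([-2.9, -0.2,  9. ]), array([ 0.002, -0.132, -0.   ]))
```

{"method": "carry_out", "body": {
  "deltas": "-0.6 -0.2 1.4 0 -0.02 0 1; -1 -0.2 2.7 0 -0.04 0 1; -1.5 -0.2 4 0 -0.06 0 1; -1.9 -0.2 5.3 0 -0.08 0 1; -2.3 -0.2 6.6 0 -0.1 0 1; -2.7 -0.2 7.8 0 -0.118 0 1; -2.9 -0.2 8.6 0 -0.13 0 1; -2.9 -0.2 8.6 0 -0.13 0 1"
}}

```text
time_s: 11.98
eef_pos: [0.5398, -0.2632, 0.0338]
eef_rot: [-0.006, -0.09, 0.996, 0.001]
wrist_force: [-11.0, -0.8, -1.7]
opening: 0.572
grasp_force: 63.8
```

Run:
```python
from h import *
print(where())
for e in(.0835,.0765):print(e,delta(*tgt(e,.0305,0)))
im=vision.camera("scene");cv2.imwrite("pics/i.png",cv2.resize(im[185:305,290:440],None,fx=4,fy=4,interpolation=2))
```

```text
{'farbot': array([90.7,  0.3, 30.8]), 'fartop': array([90.9,  0.3, 50.8]), 'nearbot': array([-59.3,   0.3,  32.5]), 'F': array([-11. ,   1.2,  -1.7]), 't': 11.975, 'tau': array([ 0.12,  1.57, -0.1 ]), 'op': 0.572, 'rot': array([0.12, 0.65, 0.01])}
0.0835 (array([ 7.2, -0.3,  1.2]), array([ 0.002, -0.011,  0.   ]))
0.0765 (array([14.2, -0.3,  1.3]), array([ 0.002, -0.011,  0.   ]))
```

View pics/i.png

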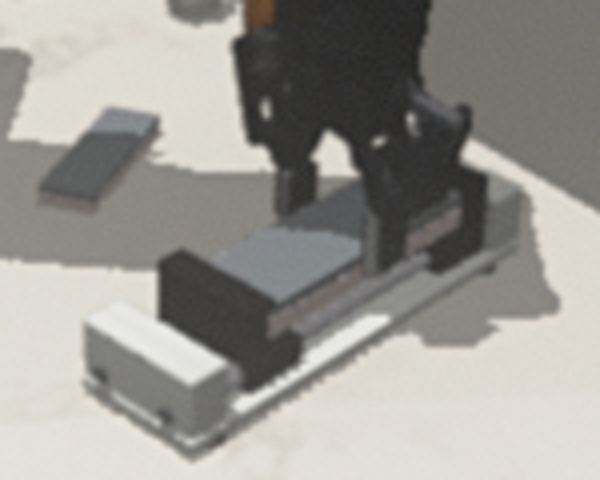

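The near end is below the near lip (crop, around (270,310)). Slide back toward the centre.

{"method": "carry_out", "body": {
  "deltas": "1.5 0 0.3 0 -0.006 0 1; 3.5 0 0.8 0 -0.011 0 1; 5.5 0 1 0 -0.011 0 1; 7.5 0 1 0 -0.011 0 1; 9.5 0 1 0 -0.011 0 1; 11.5 0 1 0 -0.011 0 1; 13.5 0 1 0 -0.011 0 1; 15 0 1 0 -0.011 0 1; 15 0 1 0 -0.011 0 1; 15 0 1 0 -0.011 0 1"
}}

```text
time_s: 13.28
eef_pos: [0.5278, -0.2662, 0.034]
eef_rot: [0.002, -0.09, 0.996, -0.0]
wrist_force: [-1.7, 2.9, -5.3]
opening: 0.569
grasp_force: 63.4
```

Run:
```python
from h import *
print(where())
```

```text
{'farbot': array([78.4, -0.4, 32.2]), 'fartop': array([78.3, -0.4, 52.2]), 'nearbot': array([-71.6,  -0.5,  31.4]), 'F': array([-1.2,  3.1, -5.3]), 't': 13.275, 'tau': array([ 0.49,  0.15, -0.11]), 'op': 0.569, 'rot': array([-0.03, -0.28,  0.02])}
```

{"method": "carry_out", "body": {
  "deltas": "0.6 0 1 0 0.004 0 1; 1 0 1.8 0 0.005 0 1; 1 0 1.8 0 0.005 0 1; 1 0 1.8 0 0.005 0 1"
}}

```text
time_s: 13.78
eef_pos: [0.5273, -0.2673, 0.0328]
eef_rot: [0.0, -0.09, 0.996, -0.001]
wrist_force: [0.5, 0.3, -0.2]
opening: 0.567
grasp_force: 64.0
```

Run:
```python
from h import *
print(where())
```

```text
{'farbot': array([77.7, -1.4, 30.6]), 'fartop': array([77.7, -1.4, 50.6]), 'nearbot': array([-72.3,  -1.5,  30.5]), 'F': array([ 0.5,  0.2, -0.2]), 't': 13.775, 'tau': array([ 0.05, -0.01, -0.18]), 'op': 0.567, 'rot': array([-0.13, -0.04,  0.02])}
```

Balanced and resting on the ledges. Release, then retreat straight up.

{"method": "carry_out", "body": {
  "deltas": "0 0 0 0 0 0 0.4; 0 0 0 0 0 0 0.3; 0 0 0 0 0 0 0.2; 0 0 0 0 0 0 0.1; 0 0 0 0 0 0 0.1; 0 0 -20 0 0 0 0.1; 0 0 -60 0 0 0 0.1; 0 0 -110 0 0 0 0.1; 0 0 -160 0 0 0 0.1; 0 0 -180 0 0 0 0.1; 0 0 -180 0 0 0 0.1"
}}

```text
time_s: 15.15
eef_pos: [0.528, -0.2673, 0.2158]
eef_rot: [0.002, -0.09, 0.996, -0.002]
wrist_force: [-0.0, 0.5, -0.4]
opening: 0.902
grasp_force: 0.0
```

Run:
```python
from h import *
print(where())
im=vision.camera("scene");cv2.imwrite("pics/j.png",cv2.resize(im[120:305,290:440],None,fx=3.2,fy=3.2,interpolation=2))
```

```text
{'farbot': array([ 78.4,  -1.5, 213.9]), 'fartop': array([ 78.3,  -1.4, 233.9]), 'nearbot': array([-71.6,  -1.6, 213.3]), 'F': array([ 0.1,  0.5, -0.4]), 't': 15.15, 'tau': array([0.01, 0.03, 0.03]), 'op': 0.902, 'rot': array([-0.29, -0.2 ,  0.03])}
```

View pics/j.png

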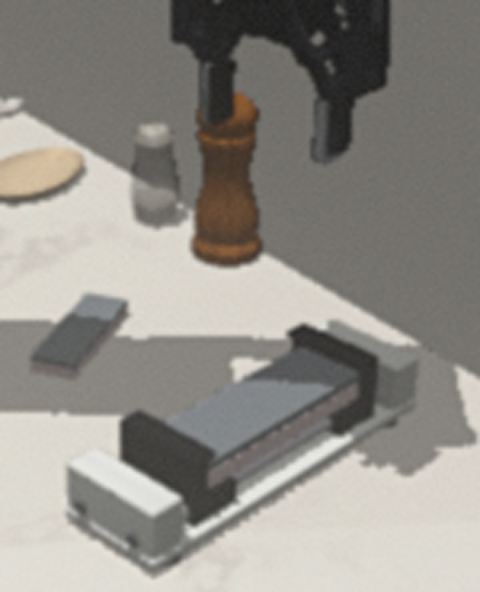

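The stone sits flat and square under both lips, near jaw at (170,460) and far jaw at (340,375) in the crop. The mill and shaker are where they stood, and the gripper is clear.

```bash
python3 -c "
from bench import ctrl;print(ctrl.hand_in())"
```

```text
the job is handed in; nothing more can be done
None
```

The stone is seated flat under both jaw lips, released and handed in at about 15 s; wrist force readings peaked at about 11 N (taken only at the end of each move), and the pepper mill and salt shaker stayed where they were.

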